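Clear the quench pot off the cam lift and hold the lift at its top

ROBOT

A 6-joint arm with a two-finger parallel gripper is mounted at the origin on the work surface. World frame = base frame: x ahead of the robot, y to its left, z up, the work surface at z = 0. Lengths are in m, angles in degrees, forces in N, time in s.
With the tool pointing down it reaches from about 0.35 to 0.875 m from the base axis. Payload 4.2 kg.
Tool frame: the origin (TCP) lies at the very end of the fingers, on their centre line; the grasp point (between the pads) lies 19 mm behind it (r.grip_point_offset is the distance from the TCP to the grasp point, in m); z points along the fingers, y is the line along which they close (so a half turn about z gives the same grasp; the last joint's range is limited). The gripper opens to 87 mm and grips with 3 to 60 N. Pads are 19 mm wide; open, the fingers measure 117 mm over their backs; the gripper's body (75 mm by 190 mm) begins 51 mm behind the grasp point.
Start: joints at [-54.282, 22.042, 0.453, 0, -68.411, -14.817], TCP at [0.223, -0.584, 0.223] pointing down, gripper open.
Joint ranges: [-179.83, 179.83], [-69.29, 118.12], [-61.27, 80.66], [-181.25, 117.63], [-171.15, -9.14], [-177.46, 177.46]. Speed limits (degrees/s): [159.86, 159.86, 180, 180, 180, 180].

INTERFACE

Orientations are given as a 3x3 rotation matrix whose columns are the frame's x, y, z axes.
In Python, from station import r, cams gives the robot as it stands. The module is installed in compiled form; this text tells all that it offers.
- The arm moves only by the shell command python3 -m handwheel 'ROWS'. ROWS is JSON, a list that holds one entry, the list of rows, each a list of 7 numbers: the turn, a rotation vector about the tool's x, y, z in units of 6 degrees (1.0 is 6 degrees), then the shift along the tool's x, y, z in m, then the finger opening in m, from 0 to 0.087. In form: [[[ax, ay, az, x, y, z, jaw], ...]]. A call has 1 to 12 rows; each row shifts and turns the commanded pose from where the row before left it, along the tool's axes as they then stand; what a row does not reach is not made up. A row lasts 1/10 s, in which the tool goes at most 50 mm and 8.59 degrees, less where a joint would pass 70% of its speed; a pose out of reach is approached as far as the arm can. A call with a gripper value outside its range is refused whole. The fingers move at their own pace and stop on an object; the grip force is fixed at half the most. Time passes only in rows, so rows that do not move let the fingers close. It gives the time, the measured TCP pose, the force, the opening and the grip force at its end, in the units of the state.
- r.sense(): the state, without advancing time (a new reading comes with each control period).
- cams.capture(name): name is "side" or "top"; returns the picture (480x640x3 uint8, red, green, blue); there is no depth.
- cams.get_calibration(name): a dict with "camera_matrix" (3x3 intrinsics, pixels), "k1" (the pictures are not rectified: a ray, as slopes to the right and down, at radius r is drawn at 1 + k1 r^2 times it, then the intrinsics apply), "rvec" (rotation vector, rad) and "tvec" (3), from world to camera coordinates, as OpenCV has them. Camera axes: x right, y down, z forward; pixel columns grow to the right and rows downward; lengths in m; the calibration is good to about 2 mm. A picture is of the moment at which its call begins. get_calibration takes no time and is no camera call.
- r.finish_job(): hands the job in; it is judged then, once.
The state is a dict: "time_s": time; "joints": joint angles; "joint_velocities": joint speeds; "effort": joint torques, N m; "tcp_pos": TCP position; "ee_rot": TCP orientation; "wrist_force": force on the tool from outside, world axes, zero at the start; "moment": the same for the moment, N m; "gripper_width": opening from 0.0 (shut) to 1.0 (fully open); "gripper_force": force on a finger pad.
Only numpy, scipy, OpenCV 4.12 (cv2) and the standard library are available. Lean on these libraries where they do the work, as an engineer would, in place of code of your own. Each camera call takes 0.05 s, during which the arm holds its last target. There are 200 camera calls.

TASK

On the goldsmith's bench a small steel pot is parked on the plate of the cam lift. First take the pot off by its handle and set it down upright, fully on the square stone slab, and leave it there; then swing the lift's lever up by its crossbar until it stands straight up, where the cam lifts the plate highest, and finish while still holding it there - it springs back if let go. Leave the other things on the bench where they are.

Things in the scene. Friction and masses are not known exactly. Their poses are not given: they have to be found in the camera images.
- press: The cam lift, fixed: grey base 150 (x) x 120 (y) x 14 mm, housing 70 x 50 mm, 75 mm high, a square steel plate on top, a lever on its -y side. Origin: centre of its underside, on the bench. z up; at yaw 0 its x points away from the robot. The lever turns about an axis parallel to y at x 0, z 60 mm of this frame; its flat arm lies at y -64 to -72 mm.
- lever_grip (a point): Middle of the lever's crossbar: a round steel bar 14 mm in diameter, parallel to the lift's y axis, 69 mm long from the arm to its free end (last 6 mm: a 20 mm collar). It lies 120 mm from the lever's axis: in the lift's frame at x = -120 cos q, y = -108, z = 60 + 120 sin q mm for joint value q. Nothing is beneath it at rest. The bar can turn between the fingers.
- lever (a joint): Angle of the cam lever above level, rad. 0: at rest on its stop, level, pointing to the lift's -x. 1.57: straight up, highest lift. End stop at 2.2, where the plate has sunk again. It is sprung towards 0 everywhere. About 3 to 4 N at the crossbar raises or holds it; let go, it swings back down.
- plate_top (a point): Centre of the top of the lift's steel plate, 100 x 100 mm, 10 mm thick. 92 mm above the bench at rest; rises with the lever, at most by 15 mm to 107 mm, when the lever is straight up.
- pot_center (a point): Centre, half-way up the body, of the small open steel pot: round, 72 mm in diameter at the rim, 68 mm at the foot, 70 mm high, about 0.3 kg. This point is 35 mm above its underside. z up; the bail handle spans the pot along its y axis. It starts standing on the lift's plate.
- pot_grip (a point): Centre of the wooden grip of the pot's rigid bail handle: 14 mm wide (pot's x), 46 mm long (pot's y), 18 mm high, centred over the pot, 126 mm above its underside (56 mm above the rim).
- slab_top (a point): Centre of the top face of the square pale stone slab, 125 x 125 x 14 mm, fixed on the bench to the left (+y) of the lift; the face is 14 mm above the bench.
- block: Bystander: loose dark steel bench block 60 x 50 x 24 mm. Origin: centre of its underside.
- jar: Bystander: closed amber glass jar, 60 mm in diameter, 85 mm high. Origin: centre of its underside.
- pliers: Bystander: pliers with black grips lying flat, about 155 x 65 x 13 mm. Origin near the rivet, on the bench.
- hammer: Bystander: hammer 220 mm long lying beyond the lift. Origin on the bench under its middle.
Not all that is in view belongs to the job. Of the things shaped like the part that bears pot_center, the bare steel one is meant. What is meant by the part that bears slab_top is not red, and is the smaller of those in its own colour.

How it is judged:
By the outcome, as a careful person would: the job done as asked, in the order asked, and still so for the second after the job is handed in, while the arm keeps its last pose, push and grip.
It also fails if it takes over 61 s, if anything falls off the work surface, if the arm or the gripper's body presses on something with over 40 N, if the wrist force passes 120 N, or if a joint passes its speed limit or range.

## Working session

There is one attempt and no reset: what is moved stays moved. The work goes in short steps, Python scripts to look and compute and a shell command to move; the robot and the scene stay as the last step left them, time stands still between calls to the robot, and variables do not carry over. Pictures are saved under pics/ and viewed, at most 10 in all, crops included, and the job is handed in when it is done.

```bash
mkdir -p pics; cat > h.py <<'E'
import numpy as np, cv2
from station import r, cams
def cal(n):
    c=cams.get_calibration(n); K=np.array(c["camera_matrix"],float); R=cv2.Rodrigues(np.array(c["rvec"],float))[0]; t=np.array(c["tvec"],float).ravel()
    return K,float(c["k1"]),R,t
def ray(n,uv):
    K,k1,R,t=cal(n); d=np.array([k1,0,0,0,0])
    p=cv2.undistortPoints(np.array([[uv]],float),K,d)[0,0]
    return -R.T@t, R.T@np.array([p[0],p[1],1.])
def onz(n,uv,z):
    c,d=ray(n,uv); return c+d*(z-c[2])/d[2]
def proj(n,P):
    K,k1,R,t=cal(n); return cv2.projectPoints(np.array(P,float).reshape(-1,1,3),cv2.Rodrigues(R)[0],t,K,np.array([k1,0,0,0,0]))[0][:,0]
def snap(n,f):
    im=cams.capture(n); cv2.imwrite("pics/"+f,im[...,::-1]); return im
E
python3 - <<'E'
from h import *
for n in("top","side"):
    snap(n,n+"0.png"); K,k,R,t=cal(n); print(n,K[0,0],k,-R.T@t,R[2])
s=r.sense(); print(s["time_s"],s["tcp_pos"],s["ee_rot"],s["gripper_width"],r.grip_point_offset)
E
```

```text
top 500.57745599563304 0.02001602347186833 [0.3717734  0.03969532 1.29705894] [ 0.15797338 -0.02065069 -0.98722741]
side 582.2399782018297 -0.11822257968665315 [ 0.44290561 -1.18827353  1.33185897] [ 0.07159714  0.71728934 -0.69308719]
0.1 [ 0.22280301 -0.58336184  0.22156024] [[-9.34256600e-01 -3.56600599e-01 -7.86195195e-04]
 [-3.56601454e-01  9.34254862e-01  1.80448066e-03]
 [ 9.10278013e-05  1.96620631e-03 -9.99998063e-01]] 1.006573479543293 0.0187
```

View pics/top0.png

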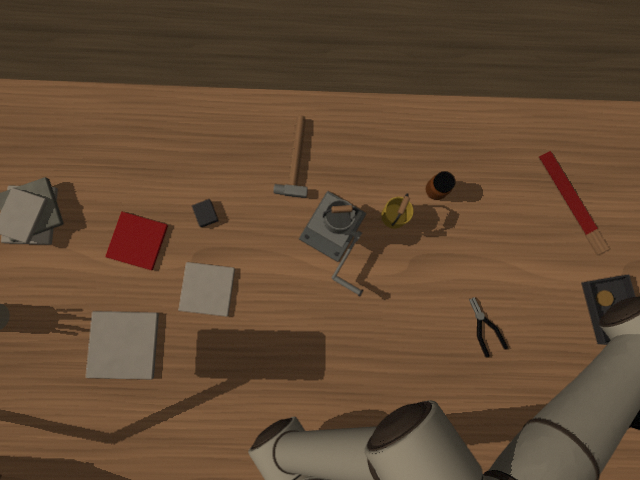

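View pics/side0.png

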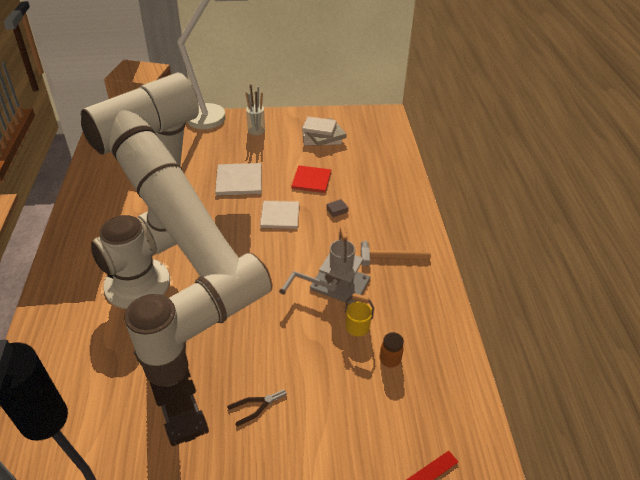

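The pots are the bare steel one on the lift (top 341,215; side 342,255) and a yellow one on the bench (398,212). I choose the steel one. The slabs are small pale (207,289), large pale (122,345) and red (137,240). I choose the small pale one. I'll check both in a close crop.

```bash
python3 - <<'E'
from h import *
a=cv2.imread("pics/top0.png")[180:305,280:390]; b=cv2.imread("pics/side0.png")[220:310,265:380]
a=cv2.resize(a,(396,450),interpolation=cv2.INTER_CUBIC); b=cv2.resize(b,(402,315),interpolation=cv2.INTER_CUBIC)
c=np.zeros((450,798,3),np.uint8); c[:,:396]=a; c[:315,396:]=b
c=np.clip(c*1.8,0,255).astype(np.uint8)
cv2.imwrite("pics/crop1.png",c)
im=cv2.imread("pics/top0.png"); g=im.min(2)
m=((g>105)).astype(np.uint8)
cs,_=cv2.findContours(m[255:325,170:245],cv2.RETR_EXTERNAL,cv2.CHAIN_APPROX_SIMPLE)
q=max(cs,key=cv2.contourArea)+np.array([170,255]); rc=cv2.minAreaRect(q.astype(np.float32)); print(rc)
bx=cv2.boxPoints(rc); P=np.array([onz("top",p,.014) for p in bx]); print(P,P.mean(0),np.linalg.norm(P-np.roll(P,1,0),axis=1))
E
```

```text
((183.90005493164062, 295.7000427246094), (7.602630138397217, 12.074767112731934), 26.56505012512207)
[[0.41199899 0.34802961 0.014     ]
 [0.4394983  0.33633993 0.014     ]
 [0.43137625 0.31868502 0.014     ]
 [0.40392476 0.3304348  0.014     ]] [0.42169957 0.33337234 0.014     ] [0.01935899 0.02988078 0.01943356 0.02986037]
```

View pics/crop1.png

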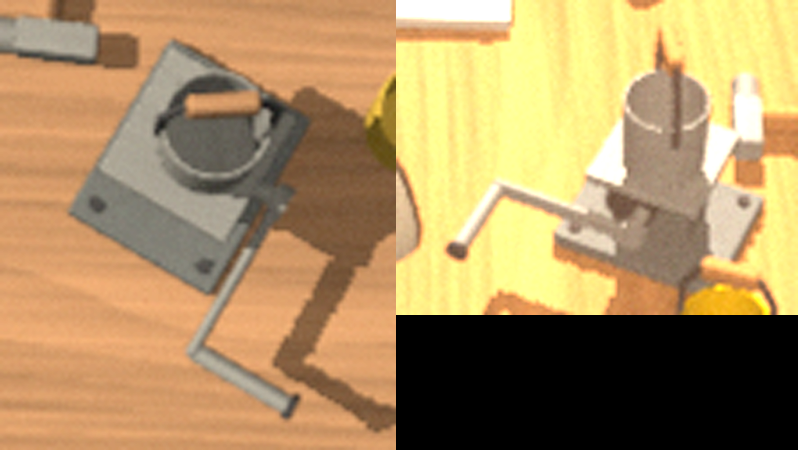

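The crop confirms the bare steel pot on the lift, with its wooden grip at top (342.2,208.6). The crossbar runs from (334.2,277.8) to (360.8,292.8). Next I measure.

```bash
python3 - <<'E'
from h import *
np.set_printoptions(precision=4,suppress=True)
im=cv2.imread("pics/top0.png"); hsv=cv2.cvtColor(im,cv2.COLOR_BGR2HSV)
def comp(m,x0,y0,x1,y1):
    cs,_=cv2.findContours(m[y0:y1,x0:x1].astype(np.uint8),cv2.RETR_EXTERNAL,cv2.CHAIN_APPROX_NONE)
    q=max(cs,key=cv2.contourArea)+np.array([x0,y0]); return cv2.minAreaRect(q.astype(np.float32))
print(hsv[289,207],hsv[300,240],hsv[208,342],hsv[215,341])
rc=comp(hsv[...,1]<70,170,252,245,327); P=np.array([onz("top",p,.014) for p in cv2.boxPoints(rc)])
print("slab",rc,P,P.mean(0),np.linalg.norm(P-np.roll(P,1,0),axis=1))
f=lambda x,y:(280+x/3.6,180+y/3.6)
zg=.092+.126+.009
a,b=onz("top",f(187,106),zg),onz("top",f(262,102),zg)
print("grip",a,b,(a+b)/2,np.linalg.norm(a-b),np.degrees(np.arctan2(*(a-b)[[1,0]])))
c1,d1=ray("top",f(224,103)); c2,d2=ray("side",(265+676/3.5-396/3.5,220+65/3.5))
A=np.c_[d1,-d2]; st=np.linalg.lstsq(A,c2-c1,rcond=None)[0]; print("two-view grip",c1+d1*st[0],c2+d2*st[1])
# foot/rim circle: rim ellipse centre
print("rim", onz("top",f(216,128),.162))
a,b=onz("top",f(195,352),.06),onz("top",f(291,406),.06)
print("bar",a,b,(a+b)/2,np.linalg.norm(a-b),np.degrees(np.arctan2(*(a-b)[[1,0]])))
L,F,T=[onz("top",f(*p),.014) for p in((70,212),(212,293),(172,42))]
print("base",L,F,T,np.linalg.norm(L-F),np.degrees(np.arctan2(*(L-F)[[1,0]])))
yaw=np.arctan2(*(L-F)[[1,0]])-np.pi/2
Rz=np.array([[np.cos(yaw),-np.sin(yaw)],[np.sin(yaw),np.cos(yaw)]])
o=((L+F)/2)[:2]+Rz@[.075,0]; print("press",np.degrees(yaw),o,"bar mid pred",o+Rz@[-.12,-.108])
E
```

```text
[ 16  52 132] [ 14 130 122] [ 14 133 121] [18 24 54]
slab ((206.099365234375, 288.67193603515625), (50.16013717651367, 48.8098258972168), 6.842773914337158) [[0.3858 0.345  0.014 ]
 [0.5087 0.3387 0.014 ]
 [0.4969 0.2112 0.014 ]
 [0.374  0.2195 0.014 ]] [0.4413 0.2786 0.014 ] [0.126  0.123  0.128  0.1231]
grip [ 0.6093 -0.0244  0.227 ] [ 0.6132 -0.07    0.227 ] [ 0.6113 -0.0472  0.227 ] 0.045791246531817584 94.9059431335748
two-view grip [ 0.6175 -0.0489  0.2021] [ 0.6207 -0.0487  0.2028]
rim [ 0.6099 -0.0473  0.162 ]
bar [ 0.4737 -0.0433  0.06  ] [ 0.4386 -0.1098  0.06  ] [ 0.4562 -0.0766  0.06  ] 0.07521867873570999 62.15945934600671
base [0.5759 0.0457 0.014 ] [ 0.5202 -0.0578  0.014 ] [ 0.7042 -0.0252  0.014 ] 0.11754268175425464 61.69454655229714
press -28.30545344770286 [ 0.6141 -0.0416] bar mid pred [ 0.4572 -0.0798]
```

```bash
python3 -m handwheel '[[[0,0,0,0,0,-0.04,0.06],[0,0,0,-0.02,0.013,-0.03,0.06],[0,0,0,-0.04,0.026,-0.01,0.06],[0,0,0,-0.04,0.026,0,0.06],[0,0,0,-0.04,0.026,0,0.06],[0,0,0,-0.04,0.026,0,0.06],[0,0,0,-0.04,0.026,0,0.06],[0,0,0,-0.04,0.026,0,0.06],[0,0,0,-0.04,0.026,0,0.06],[0,0,0,-0.04,0.026,0,0.06],[0,0,0,-0.04,0.026,0,0.06],[0,0,0,-0.04,0.026,0,0.06]]]'
python3 -m handwheel '[[[0,0,-1.3,0,0,0,0.06],[0,0,-1.3,0,0,0,0.06],[0,0,-1.3,0,0,0,0.06],[0,0,-1.3,0,0,0,0.06],[0,0,-1.3,0,0,0,0.06],[0,0,-1.3,0,0,0,0.06],[0,0,-1.3,0,0,0,0.06],[0,0,-1.3,0,0,0,0.06],[0,0,-1.3,0,0,0,0.06],[0,0,-0.65,0,0,0,0.06],[0,0,0,0,0,0,0.06]]]'
cat >> h.py <<'E'
def to(p):  # shift in tool axes from measured TCP to p
    s=r.sense(); R=np.array(s["ee_rot"]); np.set_printoptions(precision=4,suppress=True)
    print("t",s["time_s"],"tcp",s["tcp_pos"],"yaw of tool y",np.degrees(np.arctan2(R[1,1],R[0,1])),"tool x",R[:,0],"z",R[:,2],"w",s["gripper_width"]*.087)
    print("shift",R.T@(np.array(p)-s["tcp_pos"]),"F",s["wrist_force"],"grip",s["gripper_force"],"j",s["joints"])
E
python3 -c "
from h import *
to([.611,-.047,.29])"
```

```text
time_s: 1.3
tcp_pos: [0.5185, -0.177, 0.3023]
ee_rot: [[-0.934, -0.357, -0.0], [-0.357, 0.934, 0.0], [0.0, 0.0, -1.0]]
wrist_force: [0.1, -1.0, -0.6]
gripper_width: 0.69
gripper_force: 0.0
time_s: 2.4
tcp_pos: [0.5177, -0.1789, 0.3021]
ee_rot: [[0.087, -0.996, -0.001], [-0.996, -0.087, 0.0], [-0.0, 0.001, -1.0]]
wrist_force: [-0.9, 0.5, -0.8]
gripper_width: 0.689
gripper_force: 0.0
t 2.4 tcp [ 0.5177 -0.1789  0.3021] yaw of tool y -175.00989622425968 tool x [ 0.087  -0.9962 -0.0004] z [-0.001   0.0003 -1.    ] w 0.059986145387077514
shift [-0.1232 -0.1044  0.012 ] F [-0.9377  0.4923 -0.8184] grip 0.0 j [ -2.1057  11.818   -2.5896  -0.017  -75.6507   7.1   ]
```

```bash
python3 -m handwheel '[[[0,0,0,-0.03,-0.025,0,0.06],[0,0,0,-0.03,-0.026,0,0.06],[0,0,0,-0.03,-0.026,0,0.06],[0,0,0,-0.033,-0.027,0,0.06],[0,0,0,0,0,0.01,0.06],[0,0,0,0,0,0,0.06]]]' | head -2
python3 - <<'E'
from h import *
to([.611,-.047,.199])
a=snap("side","s1.png")[...,::-1]; b=snap("top","t1.png")[...,::-1]
c=np.hstack([cv2.resize(a[170:310,280:410],(390,420),interpolation=cv2.INTER_CUBIC),cv2.resize(b[140:280,280:410],(390,420),interpolation=cv2.INTER_CUBIC)])
cv2.imwrite("pics/c2.png",np.clip(c*1.6,0,255).astype(np.uint8))
print(proj("side",[[.611,-.047,.218],[.611,-.047,.199],r.sense()["tcp_pos"]]))
E
```

```text
time_s: 3.0
tcp_pos: [0.6101, -0.0465, 0.29]
t 3.0 tcp [ 0.6101 -0.0465  0.29  ] yaw of tool y -174.9892421197215 tool x [ 0.0873 -0.9962 -0.0004] z [-0.0049 -0.     -1.    ] w 0.06001315671799434
shift [ 0.0006 -0.0013  0.091 ] F [-0.7802 -0.1943 -0.2511] grip 0.0 j [ 10.7537  18.8053   5.2724  -0.0523 -76.7425  -5.7309]
[[341.6829 234.343 ]
 [341.3808 239.2582]
 [342.6399 214.6266]]
```

View pics/c2.png

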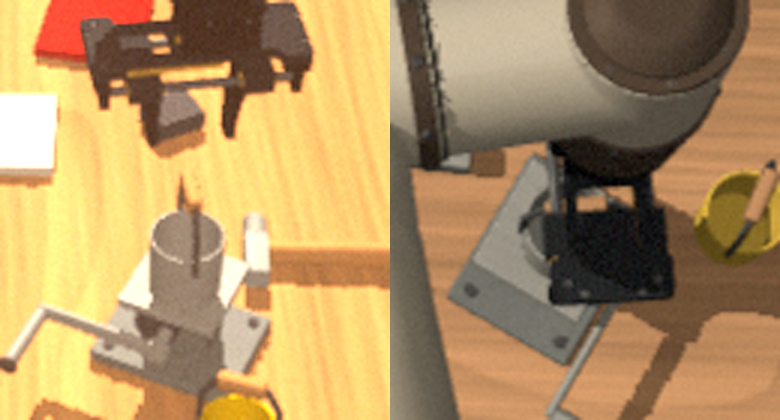

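The side view shows the grip at about (343.7,234), under the middle of the fingers at (344.5,215). They are aligned, so I go down, close and lift.

```bash
python3 -m handwheel '[[[0,0,0,0,-0.001,0.02,0.06],[0,0,0,0,0,0.025,0.06],[0,0,0,0,0,0.025,0.06],[0,0,0,0,0,0.015,0.06],[0,0,0,0,0,0.006,0.06],[0,0,0,0,0,0,0.06],[0,0,0,0,0,0,0.0],[0,0,0,0,0,0,0.0],[0,0,0,0,0,0,0.0],[0,0,0,0,0,0,0.0],[0,0,0,0,0,0,0.0],[0,0,0,0,0,0,0.0]]]'
python3 -m handwheel '[[[0,0,0,0,0,0,0],[0,0,0,0,0,0,0],[0,0,0,0,0,-0.01,0],[0,0,0,0,0,-0.02,0],[0,0,0,0,0,-0.02,0],[0,0,0,0,0,-0.01,0],[0,0,0,0,0,0,0]]]'
python3 -c "
from h import *
to([.442,.279,.259])"
```

```text
time_s: 4.3
tcp_pos: [0.6119, -0.0472, 0.2017]
ee_rot: [[0.087, -0.996, 0.0], [-0.996, -0.087, 0.0], [-0.0, -0.0, -1.0]]
wrist_force: [0.1, -0.4, 0.2]
gripper_width: 0.229
gripper_force: 0.0
time_s: 5.0
tcp_pos: [0.6124, -0.0472, 0.2631]
ee_rot: [[0.087, -0.996, 0.003], [-0.996, -0.087, 0.001], [-0.0, -0.003, -1.0]]
wrist_force: [-0.1, 0.6, -2.5]
gripper_width: 0.154
gripper_force: 29.9
t 5.0 tcp [ 0.6124 -0.0472  0.2631] yaw of tool y -175.00065447972054 tool x [ 0.0871 -0.9962 -0.0003] z [ 0.0028  0.0005 -1.    ] w 0.013423269417977472
shift [-0.3398  0.1413  0.0038] F [-0.1366  0.5598 -2.5432] grip 29.93480471894145 j [ 10.6723  19.5257   2.5102   0.0021 -72.8187  -5.6736]
```

```bash
python3 -m handwheel '[[[0,0,0,-0.008,0.003,0,0],[0,0,0,-0.018,0.007,0,0],[0,0,0,-0.028,0.012,0,0],[0,0,0,-0.034,0.014,0,0],[0,0,0,-0.034,0.014,0,0],[0,0,0,-0.036,0.015,0,0],[0,0,0,-0.036,0.015,0,0],[0,0,0,-0.036,0.015,0,0],[0,0,0,-0.036,0.015,0,0],[0,0,0,-0.034,0.014,0,0],[0,0,0,-0.022,0.01,0,0],[0,0,0,-0.012,0.006,0,0]]]'
python3 -m handwheel '[[[0,0,0,-0.006,0.002,0,0],[0,0,0,0,0,0,0],[0,0,0,0,0,0.03,0],[0,0,0,0,0,0.03,0],[0,0,0,0,0,0.03,0],[0,0,0,0,0,0.02,0],[0,0,0,0,0,0.01,0],[0,0,0,0,0,0,0],[0,0,0,0,0,0,0]]]'
python3 - <<'E'
from h import *
to([.442,.279,.1225])
a=snap("side","s2.png")[...,::-1]; b=snap("top","t2.png")[...,::-1]
c=np.hstack([cv2.resize(a[110:250,210:340],(390,420),interpolation=cv2.INTER_CUBIC),cv2.resize(b[220:360,150:280],(390,420),interpolation=cv2.INTER_CUBIC)])
cv2.imwrite("pics/c3.png",np.clip(c*1.3,0,255).astype(np.uint8))
E
```

```text
time_s: 6.2
tcp_pos: [0.4413, 0.2745, 0.2602]
ee_rot: [[0.089, -0.996, -0.002], [-0.996, -0.089, -0.001], [0.001, 0.002, -1.0]]
wrist_force: [-0.5, 0.0, -3.1]
gripper_width: 0.16
gripper_force: 29.9
time_s: 7.1
tcp_pos: [0.4417, 0.2791, 0.1425]
ee_rot: [[0.087, -0.996, 0.002], [-0.996, -0.087, 0.001], [-0.001, -0.002, -1.0]]
wrist_force: [-0.4, 1.1, -2.2]
gripper_width: 0.157
gripper_force: 29.9
t 7.1 tcp [0.4417 0.2791 0.1425] yaw of tool y -175.0196217603334 tool x [ 0.0868 -0.9962 -0.0007] z [ 0.0016  0.0009 -1.    ] w 0.013689283323462574
shift [ 0.0002 -0.0002  0.02  ] F [-0.3799  1.1066 -2.1615] grip 29.933510979171842 j [ 50.1212  16.4297 -20.5246   0.0453 -52.9502 -45.1681]
```

View pics/c3.png

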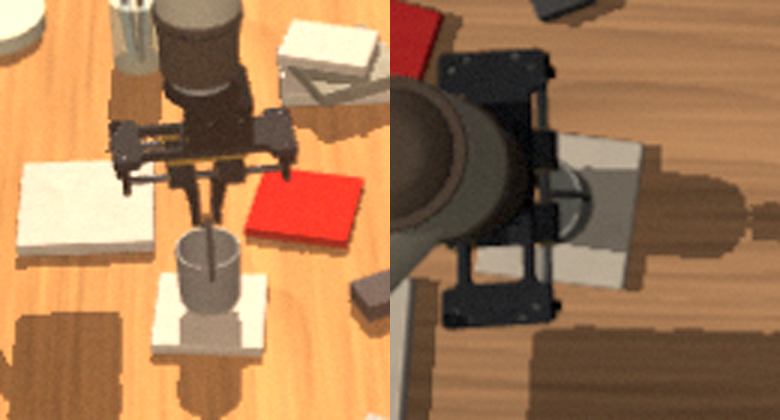

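The pot hangs upright over the small pale slab, with its foot at side crop (208,305) above the slab centre. I lower it until it touches.

```bash
python3 -m handwheel '[[[0,0,0,0,0,0.01,0],[0,0,0,0,0,0.006,0],[0,0,0,0,0,0.002,0],[0,0,0,0,0,0,0],[0,0,0,0,0,0,0]]]'; python3 -m handwheel '[[[0,0,0,0,0,0.001,0],[0,0,0,0,0,0,0]]]'
```

```text
time_s: 7.7
tcp_pos: [0.4406, 0.279, 0.1237]
ee_rot: [[0.087, -0.996, -0.0], [-0.996, -0.087, -0.0], [0.0, 0.0, -1.0]]
wrist_force: [-0.6, -1.0, 0.6]
gripper_width: 0.158
gripper_force: 29.9
time_s: 7.9
tcp_pos: [0.4411, 0.279, 0.1235]
ee_rot: [[0.088, -0.996, 0.001], [-0.996, -0.088, -0.0], [0.0, -0.001, -1.0]]
wrist_force: [-0.0, -2.0, 5.4]
gripper_width: 0.16
gripper_force: 30.0
```

```bash
python3 -m handwheel '[[[0,0,0,0,0,0,0.05],[0,0,0,0,0,0,0.05],[0,0,0,0,0,0,0.05],[0,0,0,0,0,0,0.05],[0,0,0,0,0,0,0.05],[0,0,0,0,0,-0.01,0.05],[0,0,0,0,0,-0.03,0.05],[0,0,0,0,0,-0.04,0.05],[0,0,0,0,0,-0.04,0.05],[0,0,0,0,0,0,0.05]]]'
python3 - <<'E'
from h import *
to([.457,-.079,.23])
E
```

```text
time_s: 8.9
tcp_pos: [0.4436, 0.2812, 0.2498]
ee_rot: [[0.088, -0.996, 0.011], [-0.996, -0.088, 0.009], [-0.008, -0.012, -1.0]]
wrist_force: [0.2, 0.5, -0.6]
gripper_width: 0.575
gripper_force: 0.0
t 8.9 tcp [0.4436 0.2812 0.2498] yaw of tool y -174.93876706629786 tool x [ 0.0883 -0.9961 -0.008 ] z [ 0.0109  0.009  -0.9999] w 0.05003114728201996
shift [0.3601 0.0186 0.0167] F [ 0.2471  0.4555 -0.6316] grip 0.0 j [ 50.1766  10.7402 -11.517    0.1601 -66.9479 -45.1744]
```

```bash
python3 -m handwheel '[[[0,0,0,0.02,0.001,0,0.06],[0,0,0,0.03,0.0015,0,0.06],[0,0,0,0.036,0.002,0,0.06],[0,0,0,0.036,0.002,0,0.06],[0,0,0,0.036,0.002,0,0.06],[0,0,0,0.036,0.002,0,0.06],[0,0,0,0.036,0.002,0,0.06],[0,0,0,0.036,0.002,0,0.06],[0,0,0,0.036,0.002,0,0.06],[0,0,0,0.034,0.001,0,0.06],[0,0,0,0.02,0.001,0,0.06],[0,0,0,0.004,0,0,0.06]]]' | head -2
python3 -m handwheel '[[[0,0,1.1,0,0,0,0.06],[0,0,1.1,0,0,0,0.06],[0,0,1.1,0,0,0,0.06],[0,0,1.1,0,0,0,0.06],[0,0,1.1,0,0,0.03,0.06],[0,0,0,0,0,0.03,0.06],[0,0,0,0,0,0,0.06],[0,0,0,0,0,0,0.06]]]' | head -2
python3 - <<'E'
from h import *
to([.457,-.079,.041])
a=snap("side","s3.png")[...,::-1]; b=snap("top","t3.png")[...,::-1]
c=np.hstack([cv2.resize(a[190:330,250:380],(390,420),interpolation=cv2.INTER_CUBIC),cv2.resize(b[190:330,280:410],(390,420),interpolation=cv2.INTER_CUBIC)])
cv2.imwrite("pics/c4.png",np.clip(c*1.5,0,255).astype(np.uint8))
s=r.sense(); print(proj("side",[s["tcp_pos"],[.457,-.079,.06]]))
E
```

```text
time_s: 10.1
tcp_pos: [0.4523, -0.0835, 0.2418]
time_s: 10.9
tcp_pos: [0.4536, -0.0812, 0.1828]
t 10.9 tcp [ 0.4536 -0.0812  0.1828] yaw of tool y 152.05930612129018 tool x [-0.4686 -0.8834  0.0012] z [-0.0009 -0.0009 -1.    ] w 0.05978538084457907
shift [-0.0038 -0.002   0.1418] F [0.2991 0.3641 0.2361] grip 0.0 j [ 10.1635   8.0684 -25.0977   0.0469 -56.8936 -38.1298]
[[285.5716 254.222 ]
 [287.3422 283.5028]]
```

View pics/c4.png

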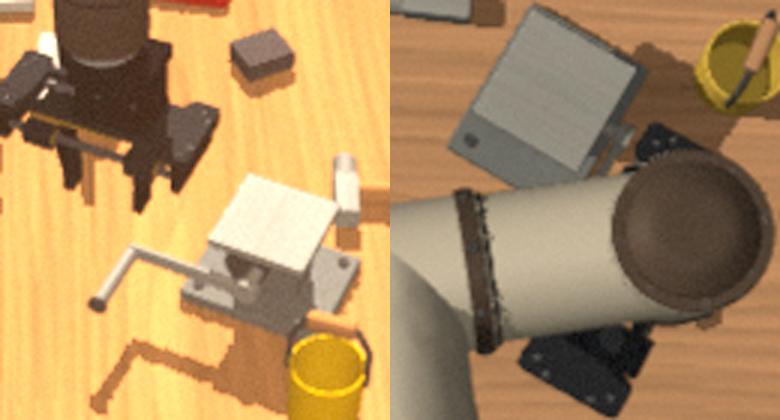

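View pics/s3.png

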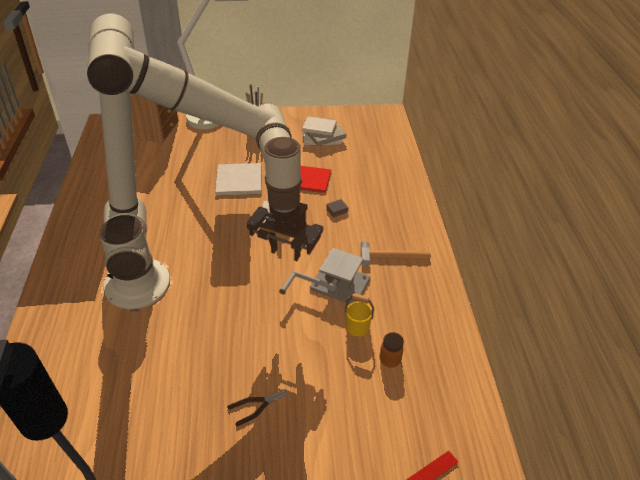

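The empty plate, the level lever and the bar midpoint at side (288.7,282.3) agree with the prediction (287.3,283.5). I descend and grip the bar.

```bash
python3 -m handwheel '[[[0,0,0,-0.004,-0.002,0.02,0.06],[0,0,0,0,0,0.03,0.06],[0,0,0,0,0,0.03,0.06],[0,0,0,0,0,0.03,0.06],[0,0,0,0,0,0.02,0.06],[0,0,0,0,0,0.01,0.06],[0,0,0,0,0,0.002,0.06],[0,0,0,0,0,0,0.06]]]'
python3 -m handwheel '[[[0,0,0,0,0,0,0],[0,0,0,0,0,0,0],[0,0,0,0,0,0,0],[0,0,0,0,0,0,0],[0,0,0,0,0,0,0],[0,0,0,0,0,0,0],[0,0,0,0,0,0,0],[0,0,0,0,0,0,0]]]'
python3 - <<'E'
from h import *
to([.457,-.079,.041])
b=snap("top","t4.png"); snap("side","s4.png")
E
```

```text
time_s: 11.8
tcp_pos: [0.4584, -0.0785, 0.0415]
ee_rot: [[-0.469, -0.883, 0.002], [-0.883, 0.469, 0.0], [-0.001, -0.002, -1.0]]
wrist_force: [0.6, 0.1, 0.7]
gripper_width: 0.687
gripper_force: 0.0
time_s: 12.6
tcp_pos: [0.4566, -0.0784, 0.0404]
ee_rot: [[-0.47, -0.883, -0.002], [-0.883, 0.47, 0.0], [0.0, 0.002, -1.0]]
wrist_force: [-2.5, 4.3, 1.2]
gripper_width: 0.151
gripper_force: 30.0
t 12.6 tcp [ 0.4566 -0.0784  0.0404] yaw of tool y 151.95285705836332 tool x [-0.4702 -0.8826  0.0004] z [-0.0015  0.0004 -1.    ] w 0.013177338951892041
shift [ 0.0004 -0.0007 -0.0006] F [-2.4905  4.3248  1.2132] grip 29.98917404562235 j [ 10.415   19.9194 -34.9045  -0.0635 -35.2581 -38.4103]
```

```bash
python3 -m handwheel '[[[0,0,0,0,-0.001,-0.0157,0],[0,0,0,0,-0.003,-0.0154,0],[0,0,0,0,-0.005,-0.0149,0],[0,0,0,0,-0.007,-0.0141,0],[0,0,0,0,-0.0087,-0.0131,0],[0,0,0,0,-0.0103,-0.0118,0],[0,0,0,0,0,0,0]]]'
python3 -c "
from h import *
to([.457+.0352*.88,-.079-.0352*.474,.041+.0849])"
```

```text
time_s: 13.4
tcp_pos: [0.4833, -0.0934, 0.1254]
ee_rot: [[-0.472, -0.882, -0.012], [-0.882, 0.472, 0.003], [0.003, 0.012, -1.0]]
wrist_force: [-13.4, 15.1, 8.6]
gripper_width: 0.151
gripper_force: 30.1
t 13.4 tcp [ 0.4833 -0.0934  0.1254] yaw of tool y 151.85946335313577 tool x [-0.4716 -0.8818  0.0025] z [-0.0117  0.0034 -0.9999] w 0.013165193324381045
shift [-0.0002 -0.0052 -0.0005] F [-13.4045  15.0916   8.5691] grip 30.052509605884552 j [  7.819   15.2491 -25.0777  -0.37   -50.3137 -35.7208]
```

```bash
python3 -m handwheel '[[[0,0,0,0,0.005,0,0],[0,0,0,0,0,0,0]]]'|grep force
python3 -m handwheel '[[[0,0,0,0,-0.0118,-0.0103,0],[0,0,0,0,-0.0131,-0.0087,0],[0,0,0,0,-0.0141,-0.007,0],[0,0,0,0,-0.0149,-0.005,0],[0,0,0,0,0,0,0]]]'
python3 - <<'E'
from h import *
to([.457+.0889*.88,-.079-.0889*.474,.041+.1159])
E
```

```text
wrist_force: [-1.4, 1.7, -5.0]
gripper_force: 30.1
time_s: 14.1
tcp_pos: [0.5306, -0.1194, 0.1593]
ee_rot: [[-0.469, -0.883, -0.004], [-0.883, 0.469, -0.002], [0.004, 0.002, -1.0]]
wrist_force: [-9.7, 2.6, 14.9]
gripper_width: 0.15
gripper_force: 30.0
t 14.1 tcp [ 0.5306 -0.1194  0.1593] yaw of tool y 152.03043734298026 tool x [-0.469  -0.8832  0.0038] z [-0.0037 -0.0023 -1.    ] w 0.01303527031175716
shift [-0.0006 -0.0049  0.0024] F [-9.7219  2.6032 14.9032] grip 29.976039826869965 j [  4.4769  17.481  -16.2068   0.1387 -56.5354 -32.5229]
```

```bash
python3 -m handwheel '[[[0,0,0,0,0,-0.004,0],[0,0,0,0,-0.009,-0.0025,0],[0,0,0,0,-0.009,-0.0016,0],[0,0,0,0,-0.009,-0.001,0],[0,0,0,0,-0.007,0,0],[0,0,0,0,0,0,0],[0,0,0,0,0,0,0]]]'
python3 - <<'E'
from h import *
to([.562,-.135,.166])
a=snap("side","s5.png")[...,::-1]; b=snap("top","t5.png")[...,::-1]
c=np.hstack([cv2.resize(a[180:310,260:390],(390,390),interpolation=cv2.INTER_CUBIC),cv2.resize(b[170:300,280:410],(390,390),interpolation=cv2.INTER_CUBIC)])
cv2.imwrite("pics/c5.png",np.clip(c*1.5,0,255).astype(np.uint8))
E
```

```text
time_s: 14.8
tcp_pos: [0.5601, -0.1355, 0.1663]
ee_rot: [[-0.47, -0.883, -0.004], [-0.883, 0.47, -0.002], [0.004, 0.003, -1.0]]
wrist_force: [-6.1, -1.6, 4.0]
gripper_width: 0.153
gripper_force: 30.0
t 14.8 tcp [ 0.5601 -0.1355  0.1663] yaw of tool y 151.99439983225986 tool x [-0.4695 -0.8829  0.0041] z [-0.0045 -0.0022 -1.    ] w 0.013289839194893382
shift [-0.0014 -0.0015  0.0003] F [-6.0561 -1.6267  3.9916] grip 29.99251663684845 j [  2.5601  20.0868 -11.1484   0.1347 -59.0275 -30.635 ]
```

View pics/c5.png

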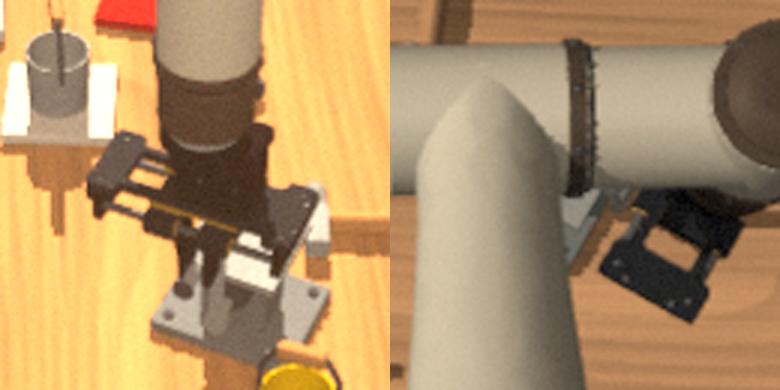

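The pot stands upright on the small slab (side crop 58,85) and the lever is nearly vertical (crop 213,250–335). I check its angle in a tighter crop against projected axis and end points.

```bash
python3 - <<'E'
from h import *
im=cv2.imread("pics/s5.png")
x0,y0,k=300,235,8
c=cv2.resize(im[y0:y0+70,x0:x0+80],None,fx=k,fy=k,interpolation=cv2.INTER_CUBIC); c=np.clip(c*1.8,0,255).astype(np.uint8)
yaw=np.radians(-28.2); R=np.array([[np.cos(yaw),-np.sin(yaw)],[np.sin(yaw),np.cos(yaw)]]); o=np.array([.6141,-.0416])
def W(x,y,z): return [*(o+R@[x,y]),z]
for q,col in((80,(255,0,0)),(90,(0,255,0)),(100,(0,0,255))):
    q=np.radians(q); p=proj("side",[W(0,-.072,.06),W(-.12*np.cos(q),-.072,.06+.12*np.sin(q))]); print(p)
    p=((p-[x0,y0]+.5)*k).astype(int); cv2.line(c,tuple(map(int,p[0])),tuple(map(int,p[1])),col,1)
cv2.imwrite("pics/c6.png",c)
E
```

```text
[[330.60968605 288.38677067]
 [324.94539709 257.77001843]]
[[330.60968605 288.38677067]
 [331.97912574 259.63196363]]
[[330.60968605 288.38677067]
 [339.0184484  262.42910203]]
```

View pics/c6.png

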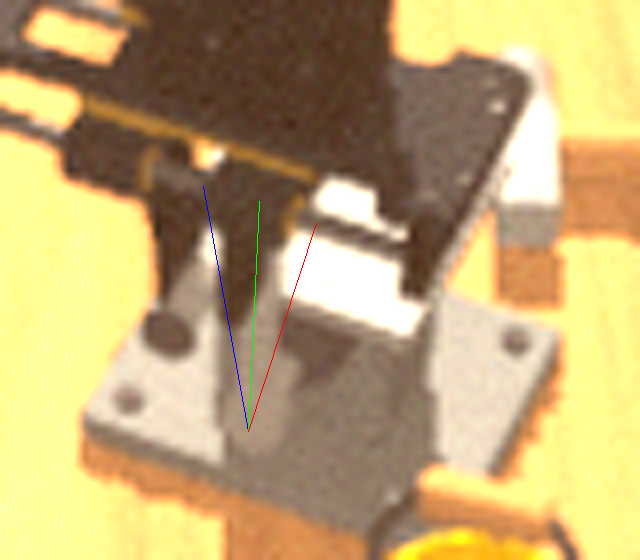

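The arm lies along the 90° line, allowing for the known ~2 px offset. The geometry says about 2 mm short of vertical, so I nudge that far and check that it holds.

```bash
python3 -m handwheel '[[[0,0,0,0,-0.002,0,0],[0,0,0,0,0,0,0],[0,0,0,0,0,0,0],[0,0,0,0,0,0,0],[0,0,0,0,0,0,0],[0,0,0,0,0,0,0]]]'
python3 -c "
from h import *
to([.562,-.136,.166])
for i in range(4): cams.capture('side')
to([.562,-.136,.166])"
```

```text
time_s: 15.5
tcp_pos: [0.5614, -0.1363, 0.1663]
ee_rot: [[-0.469, -0.883, -0.005], [-0.883, 0.469, -0.002], [0.004, 0.004, -1.0]]
wrist_force: [-5.3, -1.5, 3.5]
gripper_width: 0.153
gripper_force: 30.0
t 15.5 tcp [ 0.5614 -0.1363  0.1663] yaw of tool y 152.00093264280096 tool x [-0.4694 -0.883   0.0042] z [-0.0052 -0.002  -1.    ] w 0.01334254227084215
shift [-0.0005 -0.0004  0.0003] F [-5.3388 -1.459   3.5431] grip 29.992925226688385 j [  2.4717  20.2387 -10.9101   0.1198 -59.1531 -30.532 ]
t 15.7 tcp [ 0.5614 -0.1362  0.1663] yaw of tool y 152.00373270318727 tool x [-0.4694 -0.883   0.0042] z [-0.0052 -0.002  -1.    ] w 0.01327446927429983
shift [-0.0005 -0.0004  0.0003] F [-6.8721 -2.1243  3.2238] grip 29.99296545982361 j [  2.4738  20.2402 -10.9069   0.1182 -59.1532 -30.5305]
```

It holds steady, so I hand the job in.

```bash
python3 -c "
from station import r
print(r.finish_job())"
```

```text
the job is handed in; nothing more can be done
None
```

The job is handed in at about 15.7 s: the steel pot stands upright on the small pale slab, and the gripper still holds the lever upright, within about 2° of vertical by my estimate; no verdict came back.

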